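# Find the concealed catch of the stationery box

## Task

One of the four dark plates set into the top of the oak box is the button of a concealed catch; they look alike, so feel them with your fingertips and press the one that gives until the hidden drawer springs out and shows the key. Then let go and move clear. Only touch and press: do not pick up or shift the watch on the box or any of the other things on the desk, and leave the drawer out.

Things in the scene. Friction and masses are not known exactly. Their poses are not given: they have to be found in the camera images.
- case: oak stationery box with brass corners, fixed to the desk, 250 (x) x 190 (y) x 80 mm high. Origin: centre of its underside; x points to its back, y to its left, z up; the drawer front is on the -x side. In its flat top lie four identical dark wooden plates with a pale diamond, 50 x 50 mm, centres at x = -76 and -8, y = +34 and -34 mm, faces 2 mm below the top (78 mm above the desk).
- panel (a point): centre of the field of four plates, at the height of the box's flat top (80 mm above the desk); wooden bars 16 mm wide at this height run between the plates. Three plates are rigid; which one is the live plate differs from run to run and cannot be told by eye.
- catch (a joint): how far the live plate is sunk, in m: 0 at rest, 0.006 at the bottom (its face is then 8 mm below the box's top). A spring resists with about 1 N at first and 4 N at the bottom; the drawer is freed after 3.5 mm, and the plate rises again when let go.
- drawer (a joint): how far the hidden drawer has come out, in m: 0 shut (held by the catch), 0.06 fully out. Once freed, a spring drives it out within about a second towards the box's -x side, 9 to 47 mm above the desk; a brass key lies in it. Its front is flush and has no handle.
- pocket_watch: white pocket watch, 63 x 47 x 12 mm, lying loose on the back part of the box's top, at least 35 mm behind the plates; origin: centre of its underside. A bystander.
- brass_seal: brass seal with a black grip, 24 x 24 x 66 mm, standing on the desk to the left of the box; origin: centre of its underside. A bystander.
- stamp_large: rubber stamp with a dark turned handle, 26 x 56 x 70 mm, standing on the desk to the left of the box; origin: centre of its underside. A bystander.
- matchbox: matchbox, 37 x 54 x 15 mm, on the desk at the right; origin: centre of its underside. A bystander.
- fastener_tin: green tin, 50 x 74 x 21 mm, on the desk at the front right; origin: centre of its underside. A bystander.
- ribbon_tin_red: round red tin, 62 mm wide, 23 mm high, on the desk at the right; origin: centre of its underside. A bystander.
- tile_front_left (a point): centre of the face of the front left plate (front: towards the drawer side, -x of the box; left: +y), 2 mm below the panel; axes as the box's
- tile_front_right (a point): centre of the face of the front right plate (front: towards the drawer side, -x of the box; left: +y), 2 mm below the panel; axes as the box's
- tile_back_left (a point): centre of the face of the back left plate (front: towards the drawer side, -x of the box; left: +y), 2 mm below the panel; axes as the box's
- tile_back_right (a point): centre of the face of the back right plate (front: towards the drawer side, -x of the box; left: +y), 2 mm below the panel; axes as the box's

How it is judged (in metres and radians):
On the way, in this order (a step that is already met when the one before it is completed fails the run):
1. the concealed catch is pressed (value of joint catch above 0.003 m).
2. the drawer has sprung out (value of joint drawer above 0.05 m), for 0.2 s.
At the end, for the whole second after the job is handed in: the drawer is out by more than 50 of its 60 mm, the catch has risen to within 2 mm of rest, and the watch, seal, stamp, matchbox and tins are within 15 mm of where they started (value of joint drawer above 0.05 m and value of joint catch below 0.002 m and distance of each of pocket_watch, brass_seal, stamp_large, matchbox, fastener_tin, ribbon_tin_red from where it was at the start of the episode below 0.015 m); the robot touches nothing.
It fails at once if a bystander (watch, seal, stamp, matchbox or tin) is shifted or lifted by more than 15 mm (distance of any of pocket_watch, brass_seal, stamp_large, matchbox, fastener_tin, ribbon_tin_red from where it was at the start of the episode above 0.015 m).
It also fails if it takes over 45 s, if anything falls off the work surface, if the arm or the gripper's body presses on something with over 40 N, if the wrist force passes 120 N, or if a joint passes its speed limit or range.

## Robot

A 6-joint arm with a two-finger parallel gripper is mounted at the origin on a cart in front of the work surface, level with it; the furniture and walls round the work are solid. World frame = base frame: x ahead of the robot, y to its left, z up, the work surface at z = 0. Lengths are in mm, angles in rad, forces in N, time in s.
With the tool pointing down it reaches from about 300 to 775 mm from the base axis. Payload 14.6 kg.
Tool frame: the origin (TCP) lies midway between the tips of the shut fingers; the grasp point (between the pads) lies 19 mm behind it; z points along the fingers, y is the line along which they close (so a half turn about z gives the same grasp; the last joint's range is limited). The gripper opens to 94 mm and grips with 3 to 60 N. Pads are 16 mm wide; open, the fingers measure 119 mm over their backs; the gripper's body (75 mm by 177 mm) begins 78 mm behind the grasp point.
Start: joints at [-1.281, 0.3, 1.521, -0, 1.321, -0.067], TCP at [192.095, -515.353, 205.446] pointing down, gripper open.
Joint ranges: [-3.03, 3.03], [-0.79, 2.21], [0.23, 2.52], [-1.04, 4.18], [0, 3.07], [-2.55, 2.55]. Speed limits (rad/s): [2.22, 2.22, 2.57, 3.14, 3.14, 3.14].

## Interface

Orientations are given as [roll, pitch, yaw] about the fixed x, y, z axes, in that order (R = Rz(yaw) Ry(pitch) Rx(roll)).
In Python, from cell import manip, camera gives the robot as it stands.
- The arm moves only by the tool move_arm, never from a script. Its arguments are lists of equal length, an entry for each row: "dp": the shift along the world's x, y, z in mm, a list of three; "rotation": the turn, a rotation vector about the world's x, y, z in rad, a list of three; "hand": the opening, from 0 (shut) to 1 (fully open). A call has 1 to 10 rows; each row shifts and turns the commanded pose from where the row before left it; what a row does not reach is not made up. A row lasts 1/8 s, in which the tool goes at most 62.5 mm and 10.7 degrees, less where a joint would pass 70% of its speed; a pose out of reach is approached as far as the arm can. A call with a gripper value outside its range is refused whole. The fingers move at their own pace and stop on an object; "newtons" is the grip in N (left out, the last holds). Time passes only in rows, so rows that do not move let the fingers close. It gives the time, the measured TCP pose, the force, the opening and the grip force at its end, in the units of the state.
- manip.read_state(): the state, without advancing time (a new reading comes with each control period).
- camera(name): name is "scene" or "top" or "wrist"; returns a dict with "image" (420x560x3 uint8, red, green, blue), "fx", "fy", "cx", "cy" (pixels), "R" (3x3) and "t" (3): a world point X has camera coordinates R X + t; the wrist camera has in their place "mount" (4x4, takes a point from camera to tool coordinates, whose origin is the TCP and whose axes are the flange's). Camera axes: x right, y down, z forward; pixel columns grow to the right and rows downward; lengths in mm; the calibration is good to about 2 mm. A picture is of the moment at which its call begins: read the wrist's pose just before it. There is no depth.
- manip.sign_off(): hands the job in; it is judged then, once.
The state is a dict: "clock": time; "joints": joint angles; "qd": joint speeds; "effort": joint torques, N m; "eef_pos": TCP position; "eef_rot": TCP orientation; "wrist_force": force on the tool from outside, world axes, zero at the start; "moment": the same for the moment, N m; "finger_gap": finger opening in mm; "finger_force": force on a finger pad.
Only numpy, scipy, OpenCV 4.12 (cv2) and the standard library are available. Lean on these libraries where they do the work, as an engineer would, in place of code of your own. Each camera call takes 0.05 s, during which the arm holds its last target. There are 200 camera calls.

## Working session

There is one attempt and no reset: what is moved stays moved. The work goes in short steps, Python scripts to look and compute and a tool call to move; the robot and the scene stay as the last step left them, time stands still between calls to the robot, and variables do not carry over. Pictures are saved under pics/ and viewed, at most 10 in all, crops included, and the job is handed in when it is done.

Besides the shell and the picture viewer there is one more tool, called after ">>>" by a JSON object that holds its "api" and its "payload". move_arm: Moves the arm, as the interface text tells. Its arguments: {"type":"object","properties":{"dp":{"type":"array","items":{"type":"array","items":{"type":"number"}}},"rotation":{"type":"array","items":{"type":"array","items":{"type":"number"}}},"hand":{"type":"array","items":{"type":"number"}},"newtons":{"type":"number"}},"required":["dp","rotation","hand"]}

```bash
mkdir -p pics; python3 - <<'E'
from cell import manip,camera
import cv2
print(manip.read_state())
for n in("top","scene"):
    c=camera(n);cv2.imwrite(f"pics/{n}.png",c["image"][:,:,::-1]);print(n,c["fx"],c["fy"],c["cx"],c["cy"],c["R"],c["t"])
E
```

```text
{'clock': 0.0, 'joints': array([-1.28064435e+00,  3.00474552e-01,  1.52158043e+00, -1.86098624e-06,
        1.32069790e+00, -6.65590202e-02]), 'qd': array([ 0.00061143, -0.00035547, -0.00200124, -0.00038137, -0.00136248,
       -0.00161141]), 'effort': array([ 2.42363712e-03, -5.31799364e+01, -3.52728331e+01,  7.09270779e-02,
        2.44835968e-02, -8.25109078e-05]), 'eef_pos': array([ 191.99946095, -515.11902645,  204.88471131]), 'eef_rot': array([-3.14043487e+00, -7.53684156e-05,  3.56711419e-01]), 'wrist_force': array([0.15811391, 0.52798052, 0.08759312]), 'moment': array([ 0.00720807,  0.04129659, -0.0878098 ]), 'finger_force': 0.0, 'finger_gap': 94.01358388866348}
top 417.4345049743363 417.4345049743363 276.7545291434899 209.26217350564502 [[ 4.56262627e-05 -9.99949984e-01 -1.00013767e-02]
 [-9.90736441e-01  1.31297320e-03 -1.35792418e-01]
 [ 1.35798757e-01  9.91492410e-03 -9.90686828e-01]] [ -32.9945585   560.07438051 1324.03579805]
scene 385.6659322058867 385.6659322058867 276.01005158682585 209.37597258551725 [[-0.7791965  -0.6267686   0.00373244]
 [-0.30586565  0.37503985 -0.87509503]
 [ 0.54708228 -0.68301261 -0.48393672]] [401.08130738 247.34306429 737.80951868]
```

View pics/top.png

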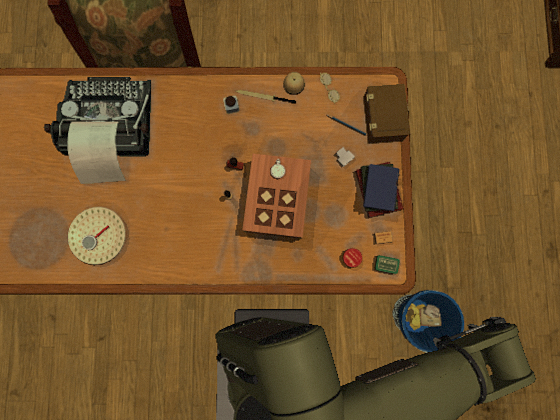

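View pics/scene.png

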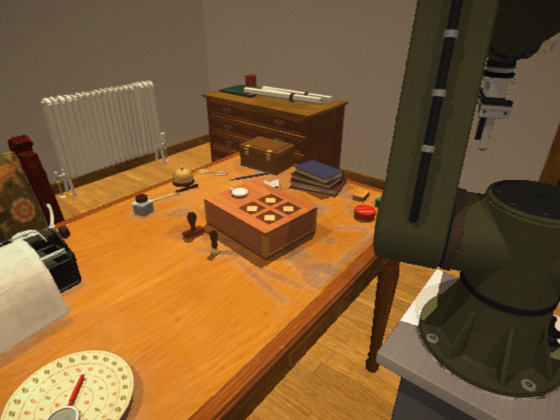

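The top view shows the box at about (275,197), with the plates at about (267,197), (287,199), (264,217) and (285,219). The watch is at (278,170). I'll enlarge this area.

```bash
python3 - <<'E'
import cv2
i=cv2.imread("pics/top.png")[145:245,215:325]
cv2.imwrite("pics/topc.png",cv2.resize(i,None,fx=6,fy=6,interpolation=cv2.INTER_CUBIC))
E
```

```text
(no output)
```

View pics/topc.png

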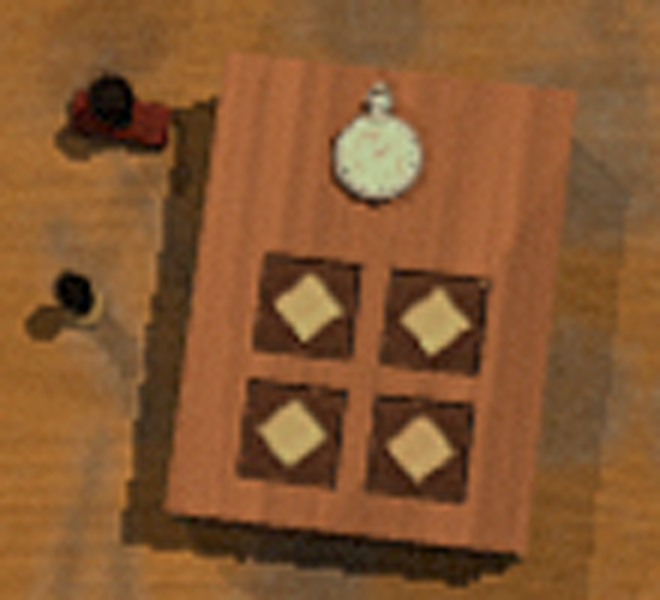

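The crop shows the diamond centres at BL (308,308), BR (436,322), FL (292,433) and FR (421,448). The top corners are (230,55), (576,90), (523,552) and (166,514).

```bash
python3 - <<'E'
from cell import camera
import numpy as np
c=camera("top");R=np.array(c["R"]);t=np.array(c["t"]);C=-R.T@t
def w(u,v,z):
    u=215+(u+.5)/6-.5;v=145+(v+.5)/6-.5
    d=R.T@[(u-c["cx"])/c["fx"],(v-c["cy"])/c["fy"],1];return C+d*(z-C[2])/d[2]
P=np.array([w(*p,78) for p in[(308,308),(436,322),(292,433),(421,448)]])
K=np.array([w(*p,80) for p in[(230,55),(576,90),(523,552),(166,514)]])
print(P.round(1),K.round(1),K.mean(0))
L=np.array([[-8,34],[-8,-34],[-76,34],[-76,-34],[125,95],[125,-95],[-125,-95],[-125,95]],float)
Q=np.vstack([P,K])[:,:2]
a=L-L.mean(0);b=Q-Q.mean(0)
y=np.arctan2((a[:,0]*b[:,1]-a[:,1]*b[:,0]).sum(),(a*b).sum())
M=np.array([[np.cos(y),-np.sin(y)],[np.sin(y),np.cos(y)]])
o=Q.mean(0)-M@L.mean(0);print("yaw",y,"origin",o)
f=L@M.T+o;print("fit",f.round(1),(Q-f).round(1))
print("watch",w(376,157,92))
E
```

```text
[[597.5   0.7  78. ]
 [589.8 -67.1  78. ]
 [530.8   8.9  78. ]
 [522.7 -59.   78. ]] [[ 734.9   43.    80. ]
 [ 715.2 -142.4   80. ]
 [ 467.8 -112.1   80. ]
 [ 487.9   74.7   80. ]] [601.45941637 -34.18633444  80.        ]
yaw -0.11820854481987852 origin [601.68324864 -34.12351117]
fit [[ 5.977e+02  6.000e-01]
 [ 5.897e+02 -6.690e+01]
 [ 5.302e+02  8.600e+00]
 [ 5.222e+02 -5.890e+01]
 [ 7.370e+02  4.550e+01]
 [ 7.146e+02 -1.432e+02]
 [ 4.664e+02 -1.137e+02]
 [ 4.888e+02  7.500e+01]] [[-0.3  0.1]
 [ 0.1 -0.2]
 [ 0.5  0.3]
 [ 0.5 -0.1]
 [-2.1 -2.4]
 [ 0.6  0.8]
 [ 1.5  1.7]
 [-0.9 -0.3]]
watch [675.97927998 -35.45752981  92.        ]
```

>>> {"api": "move_arm", "payload": {"dp": [[33,45.6,-5],[33,45.6,-5],[33,45.6,-5],[33,45.6,-5],[33,45.6,-5],[33,45.6,-5],[33,45.6,-5],[33,45.6,-5],[33,45.6,-5],[33,45.6,-5]], "rotation": [[0,0,-0.0475],[0,0,-0.0475],[0,0,-0.0475],[0,0,-0.0475],[0,0,-0.0475],[0,0,-0.0475],[0,0,-0.0475],[0,0,-0.0475],[0,0,-0.0475],[0,0,-0.0475]], "hand": [0,0,0,0,0,0,0,0,0,0]}}

```text
clock: 1.4
eef_pos: [522.9, -57.6, 155.2]
eef_rot: [3.142, 0.0, -0.12]
wrist_force: [0.6, -0.8, 0.1]
finger_gap: 0.8
finger_force: 0.0
```

>>> {"api": "move_arm", "payload": {"dp": [[0,-1,-30],[0,0,-30],[0,0,-10],[0,0,0]], "rotation": [[0,0,0],[0,0,0],[0,0,0],[0,0,0]], "hand": [0,0,0,0]}}

```text
clock: 1.9
eef_pos: [522.1, -60.5, 85.5]
eef_rot: [-3.142, 0.001, -0.118]
wrist_force: [0.0, -0.2, -0.2]
finger_gap: 0.7
finger_force: 0.0
```

>>> {"api": "move_arm", "payload": {"dp": [[0,0,-2],[0,0,-2],[0,0,-2],[0,0,-1],[0,0,0]], "rotation": [[0,0,0],[0,0,0],[0,0,0],[0,0,0],[0,0,0]], "hand": [0,0,0,0,0]}}

```text
clock: 2.52
eef_pos: [522.1, -60.3, 78.4]
eef_rot: [-3.142, 0.0, -0.118]
wrist_force: [0.3, 0.6, -0.2]
finger_gap: 0.6
finger_force: 0.0
```

>>> {"api": "move_arm", "payload": {"dp": [[0,0,-0.5],[0,0,-0.5],[0,0,0]], "rotation": [[0,0,0],[0,0,0],[0,0,0]], "hand": [0,0,0]}}

```text
clock: 2.9
eef_pos: [522.2, -60.4, 78.2]
eef_rot: [3.142, -0.0, -0.118]
wrist_force: [-4.6, 1.0, 10.7]
finger_gap: 0.6
finger_force: 4.9
```

>>> {"api": "move_arm", "payload": {"dp": [[0,0,-0.5],[0,0,0]], "rotation": [[0,0,0],[0,0,0]], "hand": [0,0]}}

```text
clock: 3.15
eef_pos: [522.3, -60.4, 78.2]
eef_rot: [3.142, -0.001, -0.118]
wrist_force: [-7.0, -0.2, 15.5]
finger_gap: 0.7
finger_force: 7.8
```

The front right plate is rigid: it reaches 15 N at z = 78.2 without sinking. Next is the front left.

>>> {"api": "move_arm", "payload": {"dp": [[0,0,9],[4,34,0],[4,34.5,0],[0,0,0],[0,0,-5],[0,0,-3],[0,0,-1],[0,0,0],[0,0,0]], "rotation": [[0,0,0],[0,0,0],[0,0,0],[0,0,0],[0,0,0],[0,0,0],[0,0,0],[0,0,0],[0,0,0]], "hand": [0,0,0,0,0,0,0,0,0]}}

```text
clock: 4.28
eef_pos: [530.2, 8.0, 77.0]
eef_rot: [-3.142, -0.0, -0.118]
wrist_force: [0.4, -0.8, 1.4]
finger_gap: 0.4
finger_force: 0.5
```

The front left plate gives: it is at 77.0 with 1.4 N. I'll press it further.

>>> {"api": "move_arm", "payload": {"dp": [[0,0,-1],[0,0,-1],[0,0,-1],[0,0,-1],[0,0,0],[0,0,0]], "rotation": [[0,0,0],[0,0,0],[0,0,0],[0,0,0],[0,0,0],[0,0,0]], "hand": [0,0,0,0,0,0]}}

```text
clock: 5.03
eef_pos: [530.2, 8.1, 73.0]
eef_rot: [-3.142, -0.0, -0.118]
wrist_force: [0.5, -1.6, 2.9]
finger_gap: 0.5
finger_force: 1.6
```

Sunk about 5.2 mm, past the release point. I'll hold a moment, then withdraw upward.

>>> {"api": "move_arm", "payload": {"dp": [[0,0,0],[0,0,0],[0,0,0],[0,0,0],[0,0,10],[0,0,30],[0,0,50],[0,-50,30],[0,-55,0],[0,-55,0]], "rotation": [[0,0,0],[0,0,0],[0,0,0],[0,0,0],[0,0,0],[0,0,0],[0,0,0],[0,0,0],[0,0,0],[0,0,0]], "hand": [0,0,0,0,0,0,0,0,0,0]}}

```text
clock: 6.28
eef_pos: [529.8, -153.1, 193.8]
eef_rot: [-3.141, -0.0, -0.118]
wrist_force: [1.5, -0.3, 0.3]
finger_gap: 0.6
finger_force: 0.0
```

>>> {"api": "move_arm", "payload": {"dp": [[-20,-55,0],[-20,-55,0],[-20,-55,0],[0,0,0],[0,0,0]], "rotation": [[0,0,0],[0,0,0],[0,0,0],[0,0,0],[0,0,0]], "hand": [0,0,0,0,0]}}

```text
clock: 6.9
eef_pos: [470.1, -316.2, 193.0]
eef_rot: [-3.141, 0.0, -0.118]
wrist_force: [-0.3, 1.0, 0.4]
finger_gap: 0.4
finger_force: 0.0
```

```bash
python3 - <<'E'
from cell import camera
import cv2
a=camera("top")["image"][145:260,215:325,::-1];b=camera("scene")["image"][165:280,170:340,::-1]
a,b=[cv2.resize(k,None,fx=2.8,fy=2.8,interpolation=cv2.INTER_CUBIC) for k in(a,b)]
cv2.imwrite("pics/after.png",cv2.hconcat([a,b]))
E
```

```text
(no output)
```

View pics/after.png

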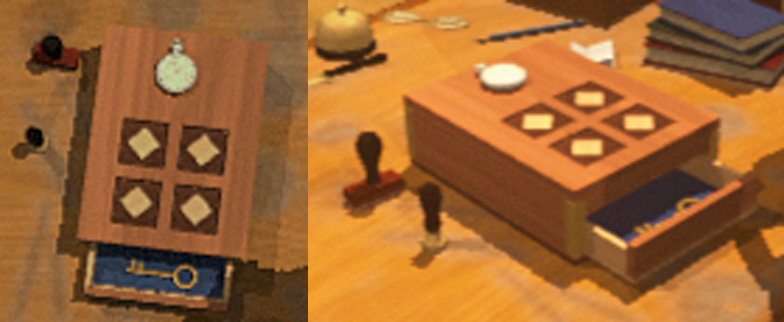

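The picture shows the drawer out with the key at about (160,272). The plates are level, the watch, seal and stamp have not moved, and the arm is clear.

```bash
python3 -c "
from cell import manip
print(manip.sign_off())"
```

```text
the job is handed in; nothing more can be done
None
```

The front left plate was the live one: pressing it released the drawer, which is fully out and shows the key; the arm is clear, the watch, seal and stamp look unmoved, the arm went nowhere near the matchbox or tins, and the job is handed in.

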